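Chuck a steel blank and hold the centre punch on its cross

TASK

The round steel blank is standing loose in the bench chuck: turn the chuck's knurled ring clockwise until its jaws grip the blank tight, and leave the blank there. Then take the automatic centre punch out of the tool block (leave the chisel and the drift in it) and hold it upright with its point on the cross scribed on the blank's end, pressed lightly so that its spring plunger is about half in; never push the plunger home, since that fires the punch. Finish while holding it like that, so that I can check the alignment.

Things in the scene. Friction and masses are not known exactly. Their poses are not given: they have to be found in the camera images.
- chuck: small three-jaw scroll chuck, fixed, axis upright, origin on its axis at the bench top. Grey base plate 100x100x9 mm with four bolt heads up to 14 mm high, a neck (radius under 27 mm above 15 mm height), the ring at heights 22 to 47.5 mm, the face the blank stands on at 52 mm, jaws up to 72 mm, within the ring's radius as seen from above
- chuck_ring (a joint): turn of the knurled ring, rad; grows clockwise seen from above, starts between 0 and 0.35. Ring 57 mm in diameter, 25.5 mm high, middle 35 mm above the bench; grip it across from above at any yaw. The jaws move in together 4 mm per rad and meet the blank at about 1.0; 0.1 to 0.2 further they grip tight. Stiff (0.2 N m), then quickly more once the jaws meet; it stays where left
- jaw_a: one of the three steel jaws, 7 mm wide, 52 to 72 mm above the bench, 120 degrees apart. Its origin is the chuck's when the ring is at 0
- jaw_b: second jaw, same form
- jaw_c: third jaw, same form
- blank: round steel blank, 22 mm in diameter, 36 mm long, 0.1 kg, standing upright on the chuck's face between the jaws, up to 1.5 mm off centre until they close. Origin at the centre of its lower end, z along its axis; its upper end is 88 mm above the bench
- blank_cross (a point): the crossing of the two scribed lines: centre of the blank's upper end
- tool_block: fixed hardwood block, 66 (x) by 180 (y) by 62 mm high, with a batten 8 mm thick at each end, origin at the centre of its underside. Three upright bores in a row along its y at -55, 0 and +55 mm, 28 mm deep and narrower below, hold three steel tools; the sliding fit lets them lean about 3 degrees. Which tool is in which bore varies
- punch: automatic centre punch: round steel body 16 mm in diameter with a knurled band and a dark domed cap, 121 mm long, the tallest tool in the block, 0.14 kg. Origin at its point (plunger out), z along its axis to the cap; straight body from 30 to 117 mm above the origin. In the block the origin is 4 mm above the bench, the cap at 125 mm; 63 mm of it stand above the block
- punch_grip (a point): point on the punch's axis 94 mm above its origin, where it can be gripped
- punch_point (a point): the punch's point, at the lower end of its spring plunger (6 mm rod, protruding 18 mm from the nose); it moves up with the plunger
- plunger (a joint): how far the punch's plunger is pushed in, m: 0 out, 0.007 half in, 0.014 fully home. Its spring gives 2.1 N to start and 0.7 N more per mm (7 N at half)
- cold_chisel: bystander in the block: dark hexagonal cold chisel, 15 mm wide, 36 mm above the block, origin 4 mm above the bench
- drift: bystander in the block: short round drift, necked below its head, 28 mm above the block, origin 4 mm above the bench

How it is judged:
By the outcome, as a careful person would: the job done as asked, in the order asked, and still so for the second after the job is handed in, while the arm keeps its last pose, push and grip.
It also fails if it takes over 54 s, if anything falls off the work surface, if the arm or the gripper's body presses on something with over 40 N, if the wrist force passes 120 N, or if a joint passes its speed limit or range.

ROBOT

A 7-joint arm with a two-finger parallel gripper is mounted at the origin on a cart in front of the work surface, level with it; the furniture and walls round the work are solid. World frame = base frame: x ahead of the robot, y to its left, z up, the work surface at z = 0. Lengths are in m, angles in rad, forces in N, time in s.
With the tool pointing down it reaches from about 0.35 to 0.9 m from the base axis. Payload 19.9 kg.
Tool frame: the origin (TCP) lies between the finger pads; the fingertips stand 19 mm ahead of it and the grasp point (between the pads) is the TCP; z points along the fingers, y is the line along which they close (so a half turn about z gives the same grasp; the last joint's range is limited). The gripper opens to 94 mm and grips with 3 to 60 N. Pads are 16 mm wide; open, the fingers measure 119 mm over their backs; the gripper's body (75 mm by 177 mm) begins 78 mm behind the grasp point.
Start: joints at [1.226, 0.417, -0.01, 1.614, 0.005, 1.111, -0.053], TCP at [0.187, -0.596, 0.224] pointing down, gripper open.
Joint ranges: [-2.81, 2.81], [-0.39, 2.02], [-1.27, 1.25], [0.06, 2.57], [-1.19, 4.33], [0.19, 2], [-2.82, 2.82]. Speed limits (rad/s): [1.89, 1.89, 2.39, 2.39, 3.01, 3.01, 3.01].

INTERFACE

Orientations are given as a unit quaternion [w, x, y, z].
In Python, from station import manip, eyes gives the robot as it stands.
- The arm moves only by the tool drive_tool, never from a script. Its argument "plan" is one flat list of numbers, 6 for each row, row after row: the shift along the tool's x, y, z in m, then the turn, a rotation vector about the tool's x, y, z in rad. In form: [dx, dy, dz, wx, wy, wz, dx, dy, dz, wx, wy, wz, ...]. A call has 1 to 5 rows; each row is the pose to reach, as a shift and turn from the pose commanded when the call began, along the tool's axes at that moment; what a row does not reach only later rows make up. A row lasts 1/12 s, in which the tool goes at most 41.7 mm and 7.16 degrees, less where a joint would pass 70% of its speed; a pose out of reach is approached as far as the arm can. A call with a gripper value outside its range is refused whole. "hand" is the finger opening in m, from 0 to 0.094, set as the call begins (left out, the last holds). The fingers move at their own pace and stop on an object; "newtons" is the grip in N (left out, the last holds). Time passes only in rows, so rows that repeat a pose let the fingers close. It gives the time, the measured TCP pose, the force, the opening and the grip force at its end, in the units of the state.
- manip.state(): the state, without advancing time (a new reading comes with each control period).
- eyes.get_image(name): name is "side" or "top"; returns a dict with "color" (384x512x3 uint8, red, green, blue), "fovy" (degrees; the focal length in pixels is half the picture's height over the tangent of half this angle, whatever the lens; pixels are square), "cx", "cy" (the principal point, pixels), "dist" ([k1, k2, p1, p2, k3] as OpenCV has them; the pictures are not rectified), "rvec" (rotation vector, rad) and "tvec" (3), from world to camera coordinates, as OpenCV has them. Camera axes: x right, y down, z forward; pixel columns grow to the right and rows downward; lengths in m; the calibration is good to about 2 mm. A picture is of the moment at which its call begins. There is no depth.
- manip.finish_job(): hands the job in; it is judged then, once.
The state is a dict: "time_s": time; "joint_positions": joint angles; "joint_velocities": joint speeds; "joint_efforts": joint torques, N m; "eef_pos": TCP position; "ee_rot": TCP orientation; "force": force on the tool from outside, world axes, zero at the start; "torque": the same for the moment, N m; "opening": finger opening in m; "finger_force": force on a finger pad.
Only numpy, scipy, OpenCV 4.12 (cv2) and the standard library are available. Lean on these libraries where they do the work, as an engineer would, in place of code of your own. Each camera call takes 0.05 s, during which the arm holds its last target. There are 200 camera calls.

## Working session

There is one attempt and no reset: what is moved stays moved. The work goes in short steps, Python scripts to look and compute and a tool call to move; the robot and the scene stay as the last step left them, time stands still between calls to the robot, and variables do not carry over. Pictures are saved under pics/ and viewed, at most 10 in all, crops included, and the job is handed in when it is done.

Besides the shell and the picture viewer there is one more tool, called as a command line: name --argument value ..., lists and objects as JSON in quotes. drive_tool: Moves the arm, as the interface text tells. Its arguments: {"type":"object","properties":{"plan":{"type":"array","items":{"type":"number"}},"hand":{"type":"number"},"newtons":{"type":"number"}},"required":["plan"]}

```bash
ls; mkdir -p pics
cat > h.py <<'E'
import sys; sys.path.insert(0,'.')
import numpy as np, cv2
from scipy.spatial.transform import Rotation as R
from station import manip, eyes
def cam(im):
    f=im['color'].shape[0]/2/np.tan(np.radians(im['fovy'])/2)
    return np.array([[f,0,im['cx']],[0,f,im['cy']],[0,0,1.]]),np.array(im['dist'],float)
def ray(im,uv):
    K,d=cam(im); p=cv2.undistortPoints(np.array([[uv]],float),K,d)[0,0]
    Rm=cv2.Rodrigues(np.array(im['rvec'],float))[0]; t=np.array(im['tvec'],float).ravel()
    v=Rm.T@np.array([p[0],p[1],1]); return -Rm.T@t, v/np.linalg.norm(v)
def onz(im,uv,z):
    o,v=ray(im,uv); return o+v*(z-o[2])/v[2]
def cross(a,ua,b,ub):
    o,v=ray(a,ua);p,w=ray(b,ub)
    s=np.linalg.lstsq(np.c_[v,-w],p-o,rcond=None)[0]
    x,y=o+v*s[0],p+w*s[1]; return (x+y)/2,np.linalg.norm(x-y)
def proj(im,P):
    K,d=cam(im); return cv2.projectPoints(np.array(P,float).reshape(-1,1,3),np.array(im['rvec'],float),np.array(im['tvec'],float),K,d)[0][:,0]
def save(im,n,box=None,s=1):
    c=im['color'][:,:,::-1]
    if box: c=c[box[1]:box[3],box[0]:box[2]]
    cv2.imwrite('pics/'+n,cv2.resize(c,None,fx=s,fy=s,interpolation=cv2.INTER_CUBIC))
E
python3 - <<'E'
from h import *
a=eyes.get_image('side');b=eyes.get_image('top')
for n,i in(('side',a),('top',b)):
    save(i,n+'0.png',s=1.5); print(n,ray(i,(256,192)),i['fovy'],i['dist'])
print(manip.state())
E
```

```text
pics
side (array([0.52741623, 0.88562499, 0.57083628]), array([-0.01283778, -0.86012088, -0.50992869])) 43.87190794869157 [-0.15796966  0.          0.          0.          0.        ]
top (array([0.37678045, 0.08415997, 0.92133208]), array([ 0.20169012, -0.01726521, -0.9792972 ])) 51.341601347233784 [-0.11676608  0.          0.          0.          0.        ]
{'time_s': 0.1, 'joint_positions': array([ 1.22550101,  0.41791229, -0.01031564,  1.61408697,  0.00472991,
        1.11069612, -0.05299948]), 'joint_velocities': array([ 1.33204855e-03, -2.01711302e-03, -7.08291647e-04, -3.50069094e-04,
       -9.97650761e-04, -1.87413765e-03,  7.51080988e-05]), 'joint_efforts': array([ 2.24576419e-03, -8.52575827e+01,  6.40368909e-01, -4.26691818e+01,
       -4.90027084e-02,  1.64324784e-02,  6.91763216e-05]), 'eef_pos': array([ 0.18686399, -0.59609101,  0.22390038]), 'ee_rot': array([-5.23031656e-04,  9.88483056e-01,  1.51330619e-01, -1.33822643e-04]), 'force': array([ 0.4906568 , -0.37451247, -0.12159408]), 'torque': array([0.00429487, 0.02731011, 0.04420695]), 'finger_force': 0.0, 'opening': 0.09388402341874916}
```

View pics/side0.png

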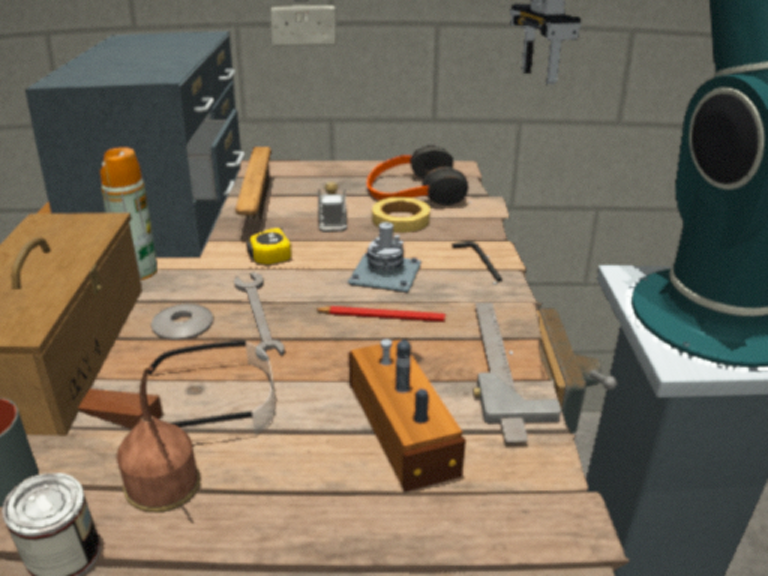

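View pics/top0.png

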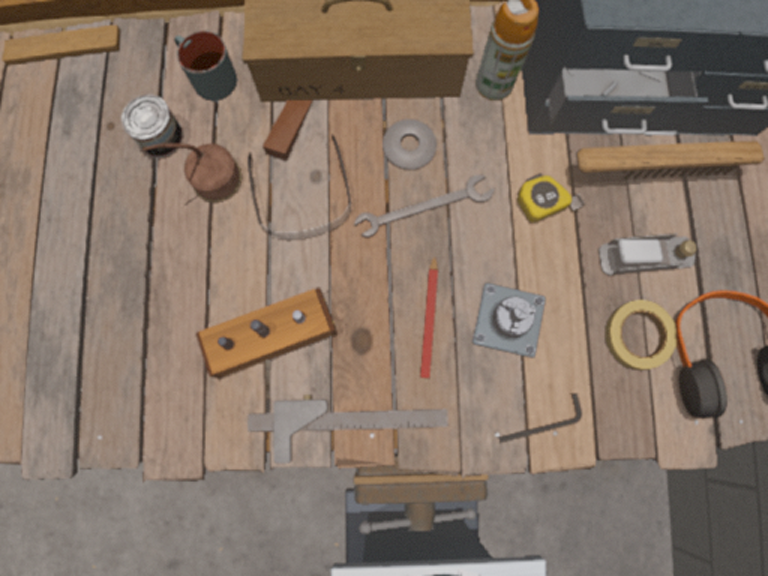

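The side view shows the chuck at about (385,265)/1.5 and the block at (405,415)/1.5. The punch is the middle tool, with its cap at (403,346)/1.5. In the top view the chuck is at (512,318)/1.5 and the punch cap at (257,326)/1.5. Next I'll take close crops of both areas.

Run:
```python
from h import *
a=eyes.get_image('side');b=eyes.get_image('top')
def crop(i,box,s): 
    return cv2.resize(i['color'][box[1]:box[3],box[0]:box[2],::-1],None,fx=s,fy=s,interpolation=cv2.INTER_CUBIC)
# each 60x50-ish tiles
t=[crop(a,(228,145,284,195),7),crop(b,(312,186,368,236),7),crop(a,(230,220,314,295),392/84),crop(b,(130,190,225,253),392/95)]
t=[cv2.copyMakeBorder(x[:290 if k>1 else 350],0,(290 if k>1 else 300)-min(x.shape[0],290 if k>1 else 300) if 0 else 0,0,392-x.shape[1],cv2.BORDER_CONSTANT) for k,x in enumerate(t)]
h=260
top=np.hstack([t[0],t[1]]); n=min(t[2].shape[0],t[3].shape[0]); bot=np.hstack([t[2][:n],t[3][:n]])
im=np.vstack([top,bot]); print(im.shape,top.shape)
im=im[:600]
cv2.imwrite('pics/t1.png',im)
```

```text
(610, 784, 3) (350, 784, 3)
```

View pics/t1.png

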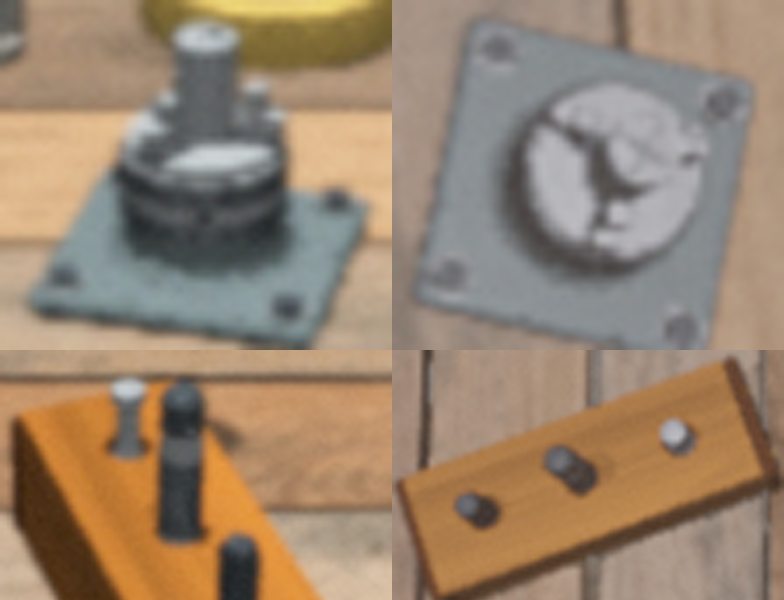

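In the tiles, the blank top is at about (257.6,150.3) in side and (346.9,206.7) in top. The ring disc in top is at about (344.1,210.3). The punch cap is at about (269,227.5) in side and (170.7,216.2) in top. It leaves the block at about (268.6,260) in side and (175,220) in top.

Run:
```python
from h import *
a=eyes.get_image('side');b=eyes.get_image('top')
print('blank',cross(a,(257.6,150.3),b,(346.9,206.7)), onz(a,(257.6,150.3),.088),onz(b,(346.9,206.7),.088))
print('ring',onz(b,(344.1,210.3),.050))
# plate by colour in top
def cnt(im,lo,hi,box):
    h=cv2.cvtColor(im['color'],cv2.COLOR_RGB2HSV); m=cv2.inRange(h,lo,hi); k=np.zeros_like(m);k[box[1]:box[3],box[0]:box[2]]=255
    m=cv2.morphologyEx(m&k,cv2.MORPH_CLOSE,np.ones((3,3)))
    return max(cv2.findContours(m,0,1)[0],key=cv2.contourArea)
h=cv2.cvtColor(b['color'],cv2.COLOR_RGB2HSV); print(h[230,325],h[195,355],h[205,335],h[215,150],h[205,205])
for uv in [((478-392)/7+312,18/7+186),((752-392)/7+312,82/7+186),(24/7+312,302/7+186)]: print('plate corner',onz(b,uv,.009)[:2])
c=cnt(b,(70,25,60),(120,120,200),(300,175,375,245)); r=cv2.minAreaRect(c); print(r); P=np.array([onz(b,p,.009) for p in cv2.boxPoints(r)]); print(P, P.mean(0))
c=cnt(b,(8,110,60),(22,255,255),(120,185,230,255)); r=cv2.minAreaRect(c); print(r); P=np.array([onz(b,p,.062) for p in cv2.boxPoints(r)]); print(P,P.mean(0),[np.linalg.norm(P[i]-P[i-1]) for i in range(4)])
S=(269,229);T=(170.7,216.2)
print('cap',cross(a,S,b,T),onz(a,S,.122),onz(b,T,.122))
print('base',cross(a,(268.6,260),b,(175,220.5)),onz(a,(268.6,259.5),.062))
for n,u in (('near',(150,227)),('far',(198.3,210.8))): print(n,onz(b,u,.095))
```

```text
blank (array([ 0.51038769, -0.12341485,  0.08638678]), np.float64(0.001930777186057693)) [ 0.50951066 -0.11958482  0.088     ] [ 0.51109971 -0.12315969  0.088     ]
ring [ 0.50931533 -0.12571265  0.05      ]
[100  12 133] [ 12  52 153] [124  11 166] [ 15 143 175] [ 15 146 169]
plate corner [ 0.56845306 -0.09235433]
plate corner [ 0.54400946 -0.18379605]
plate corner [ 0.47376456 -0.06588569]Traceback (most recent call last):
  File "<stdin>", line 12, in <module>
  File "<stdin>", line 9, in cnt
ValueError: max() iterable argument is empty
```

Run:
```python
from h import *
a=eyes.get_image('side');b=eyes.get_image('top')
h=cv2.cvtColor(b['color'],cv2.COLOR_RGB2HSV); m=cv2.inRange(h,(8,125,60),(22,255,255)); k=0*m;k[185:255,120:230]=255
m=cv2.morphologyEx(cv2.morphologyEx(m&k,cv2.MORPH_OPEN,np.ones((3,3))),cv2.MORPH_CLOSE,np.ones((9,9)))
c=max(cv2.findContours(m,0,1)[0],key=cv2.contourArea)
r=cv2.minAreaRect(c); P=np.array([onz(b,p,.062) for p in cv2.boxPoints(r)]); print(r,P,P.mean(0),[np.linalg.norm(P[i]-P[i-1]) for i in range(4)])
S=(269,229);T=(170.7,216.2)
print('cap',cross(a,S,b,T),onz(a,S,.122),onz(b,T,.122))
print('base',cross(a,(268.6,260),b,(175,220.5)),onz(a,(268.6,259.5),.062))
for n,u in (('near',(150,227)),('far',(198.3,210.8))): print(n,onz(b,u,.095))
s=manip.state();print(R.from_quat(s['ee_rot'],scalar_first=True).as_matrix())
```

```text
((176.59951782226562, 221.47076416015625), (31.966886520385742, 88.50244903564453), 69.81420135498047) [[0.49508255 0.3474731  0.062     ]
 [0.55821439 0.16432795 0.062     ]
 [0.49113931 0.1410132  0.062     ]
 [0.42928948 0.321561   0.062     ]] [0.49343143 0.24359381 0.062     ] [np.float64(0.0707118409348588), np.float64(0.19372087028000606), np.float64(0.07101157783396275), np.float64(0.19084787357887276)]
cap (array([0.49618522, 0.24480116, 0.12042169]), np.float64(0.0003771534857454813)) [0.49611136 0.24710379 0.122     ] [0.49613846 0.24446414 0.122     ]
base (array([0.49568227, 0.24778282, 0.05791418]), np.float64(0.0005895474807933866)) [0.49560544 0.25159682 0.062     ]
near [0.47843232 0.29342604 0.095     ]
far [0.51010905 0.19170609 0.095     ]
[[ 9.54199459e-01  2.99171150e-01 -1.24984544e-04]
 [ 2.99171173e-01 -9.54199429e-01  2.42721771e-04]
 [-4.66448289e-05 -2.68996755e-04 -9.99999963e-01]]
```

```bash
cat >> h.py <<'E'
def go(p,phi=None,s=None):
    """tool-frame shift and rotvec from measured pose to world p, vertical tool, cw angle phi"""
    s=s or manip.state(); M=R.from_quat(s['ee_rot'],scalar_first=True)
    f0=np.arctan2(-M.as_matrix()[1,0],M.as_matrix()[0,0])
    phi=f0 if phi is None else phi
    T=R.from_matrix([[np.cos(phi),-np.sin(phi),0],[-np.sin(phi),-np.cos(phi),0],[0,0,-1]])
    d=M.inv().apply(np.array(p)-s['eef_pos']); w=(M.inv()*T).as_rotvec()
    print('t',round(s['time_s'],2),'pos',s['eef_pos'].round(4),'phi',round(f0,3),'q',np.round(s['joint_positions'],2),'F',s['force'].round(1),'T',s['torque'].round(2),'op',round(s['opening'],4))
    print('shift',d.round(4),'turn',w.round(4))
E
python3 -c "
from h import *
go((.509,-.125,.19),-1.9)"
```

```text
t 0.4 pos [ 0.1869 -0.5963  0.2243] phi -0.304 q [ 1.23  0.42 -0.01  1.61  0.    1.11 -0.05] F [-0.9 -0.2  0.1] T [-0.04  0.03  0.04] op 0.0938
shift [ 0.4483 -0.3534  0.0344] turn [-2.0000e-04 -2.0000e-04 -1.5962e+00]
```

drive_tool --plan '[0.03, -0.024, 0.002, 0, 0, -0.11, 0.06, -0.048, 0.004, 0, 0, -0.22, 0.09, -0.072, 0.006, 0, 0, -0.33, 0.12, -0.096, 0.008, 0, 0, -0.44, 0.15, -0.12, 0.01, 0, 0, -0.55]' --newtons 40

```text
time_s: 0.82
eef_pos: [0.2948, -0.4354, 0.2145]
ee_rot: [0.0, 0.909, 0.416, -0.0]
force: [1.6, 0.3, 0.9]
opening: 0.0943
finger_force: 0.0
```

```bash
python3 -c "
from h import *
go((.509,-.125,.19),-1.9)"
```

```text
t 0.82 pos [ 0.2948 -0.4354  0.2145] phi -0.859 q [ 1.08  0.26 -0.19  1.87  0.06  1.02  0.15] F [1.6 0.3 0.9] T [-0.07 -0.08  0.07] op 0.0943
shift [ 0.3749 -0.0405  0.0243] turn [ 0.0000e+00  4.0000e-04 -1.0409e+00]
```

drive_tool --plan '[0.037, -0.004, 0.003, 0, 0, -0.11, 0.075, -0.008, 0.005, 0, 0, -0.22, 0.112, -0.012, 0.008, 0, 0, -0.33, 0.15, -0.016, 0.01, 0, 0, -0.44, 0.187, -0.02, 0.012, 0, 0, -0.55]'

```text
time_s: 1.23
eef_pos: [0.4028, -0.2812, 0.2026]
ee_rot: [0.0, 0.762, 0.648, -0.0]
force: [1.2, -0.6, -0.3]
opening: 0.0939
finger_force: 0.0
```

```bash
python3 -c "
from h import *
go((.509,-.125,.16),-1.9)"
```

```text
t 1.23 pos [ 0.4028 -0.2812  0.2026] phi -1.409 q [ 0.89  0.22 -0.39  1.95  0.1   0.98  0.29] F [ 1.2 -0.6 -0.3] T [-0.04 -0.12 -0.02] op 0.0939
shift [0.1713 0.0797 0.0426] turn [ 3.000e-04  4.000e-04 -4.908e-01]
```

drive_tool --plan '[0.034, 0.016, 0.009, 0, 0, -0.1, 0.068, 0.032, 0.017, 0, 0, -0.2, 0.102, 0.048, 0.026, 0, 0, -0.3, 0.137, 0.064, 0.034, 0, 0, -0.4, 0.171, 0.08, 0.043, 0, 0, -0.49]'

```text
time_s: 1.65
eef_pos: [0.5102, -0.1259, 0.1594]
ee_rot: [0.0, 0.582, 0.813, 0.0]
force: [-0.1, -2.0, 0.4]
opening: 0.0941
finger_force: 0.0
```

```bash
python3 -c "
from h import *
go((.509,-.125,.038),-1.9)
a=eyes.get_image('side');b=eyes.get_image('top')
c=np.hstack([x['color'][y0:y0+120,x0:x0+130,::-1] for x,x0,y0 in((a,190,80),(b,280,150))])
cv2.imwrite('pics/c1.png',cv2.resize(c,None,fx=3,fy=3,interpolation=cv2.INTER_CUBIC))
print(proj(a,manip.state()['eef_pos']),proj(b,manip.state()['eef_pos']))
"
```

```text
t 1.65 pos [ 0.5102 -0.1259  0.1594] phi -1.899 q [ 0.63  0.36 -0.54  1.91  0.23  0.93  0.31] F [-0.1 -2.   0.4] T [-0.07 -0.12  0.01] op 0.0941
shift [ 0.0012 -0.0009  0.1214] turn [ 0.0006  0.0004 -0.0013]
[[257.06112861 121.76198879]] [[354.7139248  200.61253033]]
```

View pics/c1.png

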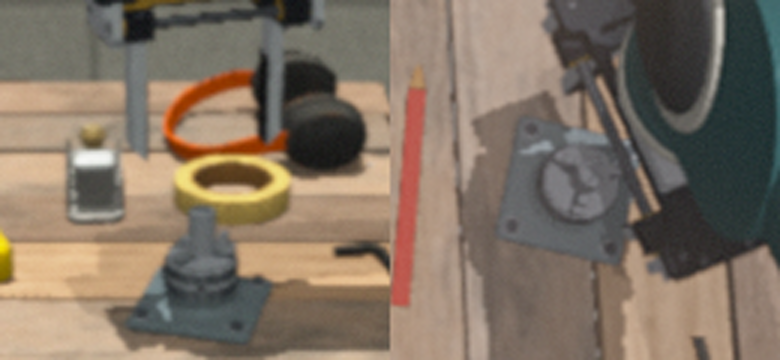

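In the side view (left) the two fingers at x≈137 and 272 straddle the blank at x≈203, so the gripper is centred. I'll descend onto the ring.

drive_tool --plan '[0.001, -0.001, 0.035, 0, 0, 0, 0.001, -0.001, 0.07, 0, 0, 0, 0.001, -0.001, 0.1, 0, 0, 0, 0.001, -0.001, 0.121, 0, 0, 0, 0.001, -0.001, 0.121, 0, 0, 0]'

```text
time_s: 2.17
eef_pos: [0.5058, -0.1267, 0.035]
ee_rot: [-0.003, 0.584, 0.812, -0.001]
force: [-1.4, 0.3, -0.3]
opening: 0.0939
finger_force: 0.0
```

drive_tool --plan '[0, 0, 0, 0, 0, 0, 0, 0, 0, 0, 0, 0, 0, 0, 0, 0, 0, 0, 0, 0, 0, 0, 0, 0, 0, 0, 0, 0, 0, 0]' --hand 0.03 --newtons 50

```text
time_s: 2.58
eef_pos: [0.5085, -0.1272, 0.0395]
ee_rot: [0.001, 0.584, 0.812, 0.0]
force: [-0.3, 0.3, 0.1]
opening: 0.0639
finger_force: 0.4
```

```bash
python3 -c "
from h import *
go((.509,-.125,.038),-1.9)"
```

```text
t 2.58 pos [ 0.5085 -0.1272  0.0395] phi -1.894 q [ 0.56  0.54 -0.46  1.98  0.37  0.69  0.19] F [-0.3  0.3  0.1] T [ 0.01 -0.21  0.02] op 0.0639
shift [0.0019 0.0011 0.0015] turn [ 0.0012  0.001  -0.0065]
```

drive_tool --plan '[0.0015, 0, 0.001, 0, 0, 0, 0.0015, 0, 0.001, 0, 0, 0, 0.0015, 0, 0.001, 0, 0, 0, 0.0015, 0, 0.001, 0, 0, 0]'

```text
time_s: 2.92
eef_pos: [0.5117, -0.1256, 0.0393]
ee_rot: [0.004, 0.584, 0.812, 0.002]
force: [17.9, 0.2, -0.8]
opening: 0.0567
finger_force: 50.0
```

```bash
python3 -c "
from h import *
go((.509,-.125,.038),-1.9);print(manip.state()['finger_force'])"
```

```text
t 2.92 pos [ 0.5117 -0.1256  0.0393] phi -1.894 q [ 0.56  0.54 -0.46  1.98  0.37  0.69  0.19] F [17.9  0.2 -0.8] T [-0.06 -4.12 -0.24] op 0.0567
shift [ 0.0014 -0.0024  0.0013] turn [ 0.0079  0.003  -0.0061]
49.999457001686096
```

The gripper has centred itself on the ring, and the 18 N side load says the axis is about 3 mm further along tool y. I'll relieve that and turn clockwise.

drive_tool --plan '[0, 0.003, 0, 0, 0, 0, 0, 0.003, 0, 0, 0, 0.1, 0, 0.003, 0, 0, 0, 0.2, 0, 0.003, 0, 0, 0, 0.3, 0, 0.003, 0, 0, 0, 0.4]'

```text
time_s: 3.33
eef_pos: [0.5112, -0.1256, 0.0391]
ee_rot: [0.001, 0.736, 0.677, 0.0]
force: [-7.1, -2.9, 22.2]
opening: 0.0559
finger_force: 50.0
```

```bash
python3 -c "
from h import *
go((.509,-.125,.038),-1.9);print(manip.state()['finger_force'])"
```

```text
t 3.33 pos [ 0.5112 -0.1256  0.0391] phi -1.488 q [ 0.47  0.53 -0.36  1.98  0.29  0.68 -0.15] F [-7.1 -2.9 22.2] T [-0.94  1.34  0.24] op 0.0559
shift [ 0.0004 -0.0023  0.0011] turn [ 0.0017  0.0019 -0.4117]
50.00347137451172
```

drive_tool --plan '[0, 0, -0.001, 0, 0, 0.1, 0, 0, -0.001, 0, 0, 0.2, 0, 0, -0.001, 0, 0, 0.3]'

```text
time_s: 3.58
eef_pos: [0.5108, -0.1255, 0.0392]
ee_rot: [0.001, 0.829, 0.56, 0.0]
force: [-2.7, -4.1, 3.5]
opening: 0.056
finger_force: 50.0
```

```bash
python3 -c "
from h import *
go((.509,-.125,.038),-1.9);print(manip.state()['finger_force'])"
```

```text
t 3.58 pos [ 0.5108 -0.1255  0.0392] phi -1.188 q [ 0.42  0.52 -0.29  1.98  0.23  0.67 -0.4 ] F [-2.7 -4.1  3.5] T [-1.22 -0.04  0.17] op 0.056
shift [-0.0002 -0.0018  0.0012] turn [ 0.0012  0.0011 -0.7116]
49.996737241744995
```

Turned 0.7 so far, with torque still at the friction level. I'll go in smaller steps now.

drive_tool --plan '[0, 0, 0, 0, 0, 0.05, 0, 0, 0, 0, 0, 0.1]'

```text
time_s: 3.75
eef_pos: [0.5107, -0.1254, 0.0392]
ee_rot: [0.001, 0.855, 0.519, 0.0]
force: [-2.5, -4.8, 4.6]
opening: 0.0565
finger_force: 50.0
```

```bash
python3 -c "
from h import *
go((.509,-.125,.038),-1.9)"
```

```text
t 3.75 pos [ 0.5107 -0.1254  0.0392] phi -1.091 q [ 0.4   0.52 -0.26  1.99  0.21  0.66 -0.48] F [-2.5 -4.8  4.6] T [-1.3   0.16  0.21] op 0.0565
shift [-0.0004 -0.0017  0.0012] turn [ 0.0011  0.0012 -0.8093]
```

drive_tool --plan '[0, 0, 0, 0, 0, 0.05]'

```text
time_s: 3.83
eef_pos: [0.5106, -0.1254, 0.0392]
ee_rot: [0.001, 0.868, 0.497, 0.0]
force: [-4.0, -3.1, 5.5]
opening: 0.0562
finger_force: 50.0
```

```bash
python3 -c "
from h import *
go((.509,-.125,.038),-1.9)"
```

```text
t 3.83 pos [ 0.5106 -0.1254  0.0392] phi -1.041 q [ 0.39  0.52 -0.25  1.99  0.2   0.66 -0.52] F [-4.  -3.1  5.5] T [-1.2   0.22  0.24] op 0.0562
shift [-0.0005 -0.0016  0.0012] turn [ 0.0009  0.001  -0.859 ]
```

drive_tool --plan '[0, 0, 0, 0, 0, 0.05]'

```text
time_s: 3.92
eef_pos: [0.5106, -0.1254, 0.0392]
ee_rot: [0.001, 0.88, 0.475, 0.0]
force: [-2.9, -3.9, 4.2]
opening: 0.0565
finger_force: 50.0
```

```bash
python3 -c "
from h import *
go((.509,-.125,.038),-1.9)"
```

```text
t 3.92 pos [ 0.5106 -0.1254  0.0392] phi -0.991 q [ 0.38  0.51 -0.24  1.99  0.19  0.66 -0.56] F [-2.9 -3.9  4.2] T [-1.19  0.37  0.2 ] op 0.0565
shift [-0.0005 -0.0015  0.0012] turn [ 8.000e-04  1.000e-03 -9.089e-01]
```

drive_tool --plan '[0, 0, 0, 0, 0, 0.05]'

```text
time_s: 4.0
eef_pos: [0.5105, -0.1253, 0.0392]
ee_rot: [0.001, 0.891, 0.453, 0.0]
force: [-3.4, -4.1, 7.2]
opening: 0.0566
finger_force: 50.0
```

```bash
python3 -c "
from h import *
go((.509,-.125,.038),-1.9)"
```

```text
t 4.0 pos [ 0.5105 -0.1253  0.0392] phi -0.941 q [ 0.37  0.51 -0.23  1.99  0.18  0.66 -0.61] F [-3.4 -4.1  7.2] T [-1.12  0.5   0.31] op 0.0566
shift [-0.0006 -0.0014  0.0012] turn [ 7.000e-04  9.000e-04 -9.589e-01]
```

drive_tool --plan '[0, 0, 0, 0, 0, 0.05]'

```text
time_s: 4.08
eef_pos: [0.5104, -0.1253, 0.0391]
ee_rot: [0.001, 0.902, 0.431, -0.0]
force: [-4.6, -3.6, 6.3]
opening: 0.0564
finger_force: 50.0
```

```bash
python3 -c "
from h import *
go((.509,-.125,.038),-1.9)"
```

```text
t 4.08 pos [ 0.5104 -0.1253  0.0391] phi -0.891 q [ 0.36  0.51 -0.21  1.99  0.17  0.66 -0.65] F [-4.6 -3.6  6.3] T [-1.13  0.57  0.38] op 0.0564
shift [-0.0007 -0.0013  0.0011] turn [ 6.0000e-04  9.0000e-04 -1.0088e+00]
```

drive_tool --plan '[0, 0, 0, 0, 0, 0.05]'

```text
time_s: 4.17
eef_pos: [0.5104, -0.1252, 0.0391]
ee_rot: [0.0, 0.913, 0.408, -0.0]
force: [-5.0, -2.9, 6.5]
opening: 0.0564
finger_force: 50.0
```

```bash
python3 -c "
from h import *
go((.509,-.125,.038),-1.9)"
```

```text
t 4.17 pos [ 0.5104 -0.1252  0.0391] phi -0.841 q [ 0.35  0.51 -0.2   1.99  0.16  0.66 -0.69] F [-5.  -2.9  6.5] T [-1.08  0.68  0.39] op 0.0564
shift [-0.0008 -0.0012  0.0011] turn [ 5.0000e-04  8.0000e-04 -1.0587e+00]
```

drive_tool --plan '[0, 0, 0, 0, 0, 0.05]' --newtons 60

```text
time_s: 4.25
eef_pos: [0.5104, -0.1252, 0.0392]
ee_rot: [0.0, 0.923, 0.385, -0.0]
force: [-6.0, -2.9, 7.0]
opening: 0.0564
finger_force: 60.0
```

```bash
python3 -c "
from h import *
go((.509,-.125,.038),-1.9)"
```

```text
t 4.25 pos [ 0.5104 -0.1252  0.0392] phi -0.791 q [ 0.34  0.51 -0.19  1.99  0.15  0.66 -0.73] F [-6.  -2.9  7. ] T [-1.04  0.78  0.52] op 0.0564
shift [-0.0008 -0.0011  0.0012] turn [ 4.0000e-04  8.0000e-04 -1.1086e+00]
```

drive_tool --plan '[0, 0, 0, 0, 0, 0.04, 0, 0, 0, 0, 0, 0.04]'

```text
time_s: 4.42
eef_pos: [0.5103, -0.1252, 0.0392]
ee_rot: [0.0, 0.93, 0.367, -0.0]
force: [-6.1, -2.9, 7.6]
opening: 0.056
finger_force: 60.0
```

```bash
python3 -c "
from h import *
go((.509,-.125,.038),-1.9)
a=eyes.get_image('side');b=eyes.get_image('top')
c=np.hstack([x['color'][y0:y0+80,x0:x0+80,::-1] for x,x0,y0 in((a,218,125),(b,305,170))])
cv2.imwrite('pics/c2.png',cv2.resize(c,None,fx=5,fy=5,interpolation=cv2.INTER_CUBIC))"
```

```text
t 4.42 pos [ 0.5103 -0.1252  0.0392] phi -0.751 q [ 0.33  0.51 -0.18  1.99  0.14  0.66 -0.76] F [-6.1 -2.9  7.6] T [-1.14  0.78  0.08] op 0.056
shift [-0.0008 -0.001   0.0012] turn [ 3.000e-04  9.000e-04 -1.149e+00]
```

View pics/c2.png

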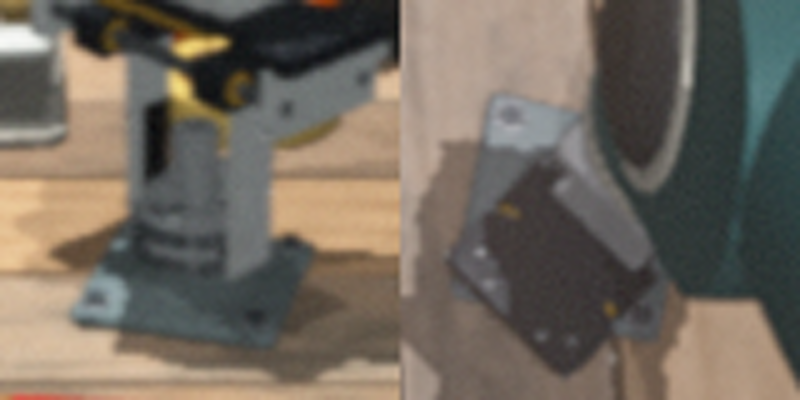

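drive_tool --plan '[0, 0, 0, 0, 0, 0.04]'

```text
time_s: 4.6
eef_pos: [0.5103, -0.1251, 0.0392]
ee_rot: [0.0, 0.937, 0.35, -0.0]
force: [-5.9, -1.8, 8.6]
opening: 0.0564
finger_force: 60.0
```

```bash
python3 -c "
from h import *
go((.509,-.125,.15),-0.75)"
```

```text
t 4.6 pos [ 0.5103 -0.1251  0.0392] phi -0.715 q [ 0.32  0.51 -0.17  1.99  0.14  0.66 -0.79] F [-5.9 -1.8  8.6] T [-0.97  0.98  0.6 ] op 0.0564
shift [-0.0009 -0.0009 -0.1108] turn [ 0.0006  0.0004 -0.0352]
```

Torque has risen steadily from 0.2 to 0.6 N m, about 0.2 rad past jaw contact, so the blank is gripped. I'll release and rise.

drive_tool --plan '[0, 0, 0, 0, 0, 0, 0, 0, 0, 0, 0, 0, 0, 0, 0, 0, 0, 0, 0, 0, -0.03, 0, 0, 0, 0, 0, -0.07, 0, 0, 0]' --hand 0.094 --newtons 30

```text
time_s: 5.02
eef_pos: [0.5086, -0.124, 0.1069]
ee_rot: [-0.002, 0.937, 0.35, -0.002]
force: [0.1, -0.0, 0.3]
opening: 0.0858
finger_force: 0.0
```

drive_tool --plan '[0, 0, -0.035, 0, 0, 0, 0, 0, -0.07, 0, 0, 0, 0, 0, -0.09, 0, 0, 0]'

```text
time_s: 5.27
eef_pos: [0.5114, -0.1246, 0.2023]
ee_rot: [0.001, 0.937, 0.35, 0.002]
force: [0.8, -0.0, 0.0]
opening: 0.094
finger_force: 0.0
```

```bash
python3 -c "
from h import *
go((.4955,.245,.19),-1.9)"
```

```text
t 5.27 pos [ 0.5114 -0.1246  0.2023] phi -0.715 q [ 0.36  0.27 -0.21  1.88  0.07  0.99 -0.73] F [ 0.8 -0.   0. ] T [ 0.01 -0.03 -0.04] op 0.094
shift [ 0.2302 -0.2896  0.012 ] turn [ 4.0000e-03 -3.0000e-04 -1.1854e+00]
```

drive_tool --plan '[0.023, -0.029, 0, 0, 0, -0.12, 0.046, -0.058, 0, 0, 0, -0.24, 0.069, -0.087, 0, 0, 0, -0.36, 0.092, -0.116, 0, 0, 0, -0.48, 0.115, -0.145, 0, 0, 0, -0.6]'

```text
time_s: 5.68
eef_pos: [0.5021, 0.0621, 0.1988]
ee_rot: [0.0, 0.79, 0.613, 0.0]
force: [0.3, 0.5, 0.2]
opening: 0.0942
finger_force: 0.0
```

```bash
python3 -c "
from h import *
go((.4955,.245,.19),-1.9)"
```

```text
t 5.68 pos [0.5021 0.0621 0.1988] phi -1.32 q [ 0.17  0.26 -0.41  1.92  0.12  0.99 -0.54] F [0.3 0.5 0.2] T [-0.02 -0.07  0.  ] op 0.0942
shift [ 0.1756 -0.0517  0.0088] turn [ 0.0007  0.     -0.5798]
```

drive_tool --plan '[0.035, -0.01, 0.002, 0, 0, -0.12, 0.07, -0.02, 0.004, 0, 0, -0.24, 0.105, -0.031, 0.006, 0, 0, -0.36, 0.14, -0.042, 0.008, 0, 0, -0.48, 0.176, -0.052, 0.009, 0, 0, -0.58]'

```text
time_s: 6.1
eef_pos: [0.4963, 0.2454, 0.1895]
ee_rot: [0.0, 0.581, 0.814, 0.0]
force: [0.2, -0.5, -0.6]
opening: 0.0939
finger_force: 0.0
```

```bash
python3 -c "
from h import *
go((.4955,.245,.098),-1.9)
a=eyes.get_image('side');b=eyes.get_image('top')
c=np.hstack([cv2.resize(x['color'][y0:y0+h,x0:x0+h,::-1],(400,400),interpolation=cv2.INTER_CUBIC) for x,x0,y0,h in((a,215,190,105),(b,312,186,52))])
cv2.imwrite('pics/c3.png',c)
for z in (.098,.122): print(proj(a,[.4955,.245,z]),(proj(a,[.4955,.245,z])-[215,190])*400/105)
"
```

```text
t 6.1 pos [0.4963 0.2454 0.1895] phi -1.9 q [-0.05  0.38 -0.57  1.81  0.24  1.02 -0.39] F [ 0.2 -0.5 -0.6] T [-0.09 -0.14  0.04] op 0.0939
shift [-0.0001 -0.001   0.0915] turn [ 0.0002 -0.      0.0005]
[[269.00672652 240.07304027]] [[205.73991057 190.75443913]]
[[269.32981978 228.26059868]] [[206.97074201 145.75466163]]
```

View pics/c3.png

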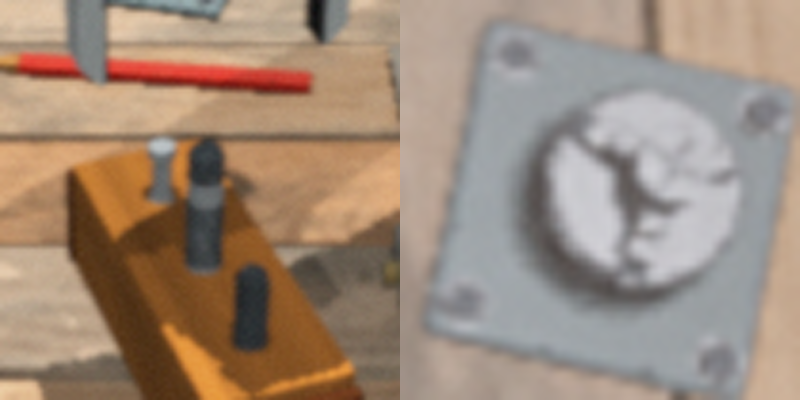

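Fingers at x≈87 and 325 straddle the punch at x≈206, and the jaws now touch the blank in the top view. I'll descend on the punch and close gently.

drive_tool --plan '[0, -0.001, 0.035, 0, 0, 0, 0, -0.001, 0.07, 0, 0, 0, 0, -0.001, 0.092, 0, 0, 0, 0, -0.001, 0.092, 0, 0, 0, 0, -0.001, 0.092, 0, 0, 0]' --hand 0.05

```text
time_s: 6.62
eef_pos: [0.4956, 0.2434, 0.0974]
ee_rot: [-0.001, 0.584, 0.812, -0.001]
force: [-0.4, 0.5, 0.7]
opening: 0.0639
finger_force: 0.0
```

drive_tool --plan '[0, 0, 0, 0, 0, 0, 0, 0, 0, 0, 0, 0, 0, 0, 0, 0, 0, 0, 0, 0, 0, 0, 0, 0, 0, 0, 0, 0, 0, 0]' --hand 0.0 --newtons 20

```text
time_s: 7.03
eef_pos: [0.4962, 0.2435, 0.0981]
ee_rot: [0.0, 0.584, 0.812, 0.0]
force: [0.8, 0.7, -0.6]
opening: 0.0309
finger_force: 0.0
```

drive_tool --plan '[0, 0, 0, 0, 0, 0, 0, 0, 0, 0, 0, 0, 0, 0, 0, 0, 0, 0]'

```text
time_s: 7.28
eef_pos: [0.4963, 0.2436, 0.0976]
ee_rot: [0.0, 0.584, 0.812, 0.0]
force: [2.0, 0.7, -0.2]
opening: 0.0156
finger_force: 20.0
```

```bash
python3 -c "
from h import *
go((.4955,.245,.2),-1.9)"
```

```text
t 7.28 pos [0.4963 0.2436 0.0976] phi -1.894 q [-0.1   0.5  -0.52  1.89  0.33  0.84 -0.46] F [ 2.   0.7 -0.2] T [ 0.16 -0.6  -0.02] op 0.0156
shift [ 0.0016 -0.0002 -0.1024] turn [ 0.0008 -0.0002 -0.0063]
```

drive_tool --plan '[0, 0, 0, 0, 0, 0, 0, 0, -0.01, 0, 0, 0, 0, 0, -0.025, 0, 0, 0, 0, 0, -0.045, 0, 0, 0, 0, 0, -0.065, 0, 0, 0]' --newtons 50

```text
time_s: 7.7
eef_pos: [0.4953, 0.2433, 0.1629]
ee_rot: [-0.001, 0.584, 0.812, -0.001]
force: [0.1, 0.2, -1.0]
opening: 0.015
finger_force: 50.0
```

drive_tool --plan '[0, 0, -0.03, 0, 0, 0, 0, 0, -0.05, 0, 0, 0, 0, 0, -0.055, 0, 0, 0]'

```text
time_s: 7.95
eef_pos: [0.4966, 0.2441, 0.2206]
ee_rot: [0.001, 0.584, 0.812, 0.001]
force: [0.4, 0.3, -0.6]
opening: 0.0152
finger_force: 50.0
```

```bash
python3 -c "
from h import *
go((.5105,-.125,.215),-1.0)
a=eyes.get_image('side');b=eyes.get_image('top')
c=np.hstack([cv2.resize(x['color'][y0:y0+h,x0:x0+h,::-1],(400,400),interpolation=cv2.INTER_CUBIC) for x,x0,y0,h in((a,215,150,115),(b,130,170,90))])
cv2.imwrite('pics/c4.png',c)
"
```

```text
t 7.95 pos [0.4966 0.2441 0.2206] phi -1.894 q [-0.04  0.34 -0.58  1.79  0.21  1.07 -0.37] F [ 0.4  0.3 -0.6] T [-0.02 -0.14  0.03] op 0.0152
shift [-0.3544 -0.1041  0.0051] turn [ 0.0031 -0.0017  0.8939]
```

View pics/c4.png

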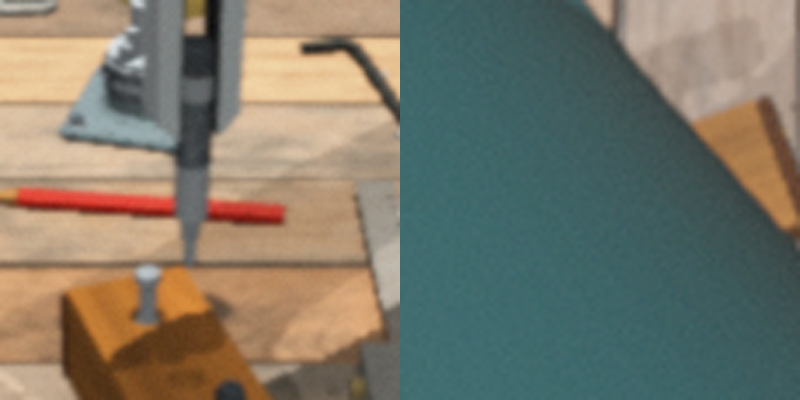

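The punch is out of the block, gripped, with the chisel and drift still in it. In the side view its tip is at about (269.9,225.3) and its body at (271.1,193.1). I'll move over the chuck with tool x turned toward world x, so the side camera sees any lean left in the pad plane.

```bash
python3 -c "
from h import *
a=eyes.get_image('side');p=manip.state()['eef_pos']
print(proj(a,[p-[0,0,k] for k in (-.02,0,.03,.06,.094)]))
go((.5105,-.125,.23),0)"
```

```text
[[270.85132026 165.49717401]
 [270.55409956 177.03572218]
 [270.11781308 193.76702534]
 [269.69315024 209.82637732]
 [269.22601694 227.24420263]]
t 8.1 pos [0.4956 0.2432 0.2167] phi -1.894 q [-0.04  0.35 -0.58  1.79  0.22  1.07 -0.37] F [ 0.8  0.  -3.1] T [-0.06 -0.1   0.02] op 0.0152
shift [-0.3539 -0.1027 -0.0131] turn [-3.0000e-04  8.0000e-04  1.8937e+00]
```

drive_tool --plan '[-0.023, -0.007, -0.003, 0, 0, 0.12, -0.046, -0.014, -0.006, 0, 0, 0.24, -0.07, -0.02, -0.009, 0, 0, 0.36, -0.095, -0.027, -0.012, 0, 0, 0.48, -0.12, -0.034, -0.013, 0, 0, 0.6]'

```text
time_s: 8.52
eef_pos: [0.501, 0.1175, 0.2291]
ee_rot: [-0.001, 0.8, 0.6, -0.001]
force: [0.5, -0.1, -1.1]
opening: 0.0152
finger_force: 50.0
```

```bash
python3 -c "
from h import *
go((.5105,-.125,.23),0)"
```

```text
t 8.52 pos [0.501  0.1175 0.2291] phi -1.288 q [ 0.09  0.24 -0.44  1.87  0.12  1.06 -0.68] F [ 0.5 -0.1 -1.1] T [-0.03 -0.12 -0.03] op 0.0152
shift [-0.2302  0.0768 -0.0008] turn [-1.200e-03  2.100e-03  1.288e+00]
```

drive_tool --plan '[-0.023, 0.008, 0, 0, 0, 0.12, -0.046, 0.015, 0, 0, 0, 0.24, -0.07, 0.023, 0, 0, 0, 0.36, -0.092, 0.031, 0, 0, 0, 0.48, -0.115, 0.038, 0, 0, 0, 0.6]'

```text
time_s: 8.93
eef_pos: [0.506, -0.0034, 0.2287]
ee_rot: [-0.0, 0.941, 0.337, -0.001]
force: [0.5, 0.3, -2.2]
opening: 0.0155
finger_force: 50.0
```

```bash
python3 -c "
from h import *
go((.5105,-.125,.23),0)"
```

```text
t 8.93 pos [ 0.506  -0.0034  0.2287] phi -0.688 q [ 0.19  0.21 -0.28  1.89  0.07  1.05 -1.  ] F [ 0.5  0.3 -2.2] T [-0.01 -0.09 -0.06] op 0.0155
shift [-0.0737  0.0968 -0.0013] turn [-0.0009  0.0026  0.6878]
```

drive_tool --plan '[-0.015, 0.02, 0, 0, 0, 0.12, -0.03, 0.04, 0, 0, 0, 0.24, -0.045, 0.06, 0, 0, 0, 0.36, -0.06, 0.08, 0, 0, 0, 0.48, -0.074, 0.097, -0.001, 0, 0, 0.6]'

```text
time_s: 9.35
eef_pos: [0.511, -0.1257, 0.2294]
ee_rot: [-0.0, 0.999, 0.044, -0.002]
force: [0.7, 0.1, -1.7]
opening: 0.0152
finger_force: 50.0
```

drive_tool --plan '[0, 0, 0, 0, 0, 0.088, 0, 0, 0, 0, 0, 0.088, 0, 0, 0, 0, 0, 0.088]'

```text
time_s: 9.6
eef_pos: [0.5114, -0.1235, 0.23]
ee_rot: [-0.0, 1.0, 0.005, -0.001]
force: [0.2, 0.3, -2.0]
opening: 0.0151
finger_force: 50.0
```

```bash
python3 -c "
from h import *
go((.5105,-.125,.20),0)
a=eyes.get_image('side');b=eyes.get_image('top');p=manip.state()['eef_pos']
c=np.hstack([cv2.resize(x['color'][y0:y0+h,x0:x0+h,::-1],(400,400),interpolation=cv2.INTER_CUBIC) for x,x0,y0,h in((a,222,85,80),(b,312,180,60))])
cv2.imwrite('pics/c5.png',c)
q=[p-[0,0,k] for k in (0,.04,.06,.094)]+[[.5105,-.125,.088]]
print((proj(a,q)-[222,85])*5);print((proj(b,q)-[312,180])*400/60)
"
```

```text
t 9.6 pos [ 0.5114 -0.1235  0.23  ] phi -0.009 q [ 0.28  0.24 -0.12  1.85  0.03  1.06 -1.41] F [ 0.2  0.3 -2. ] T [ 0.05 -0.04  0.07] op 0.0151
shift [-0.0009  0.0015  0.03  ] turn [-0.0005  0.0023  0.0092]
[[175.6409312   30.76860033]
 [174.90458365 116.22603028]
 [174.54350252 157.93267655]
 [173.94065438 227.28227077]
 [175.73271372 321.48513633]]
[[356.4807297   86.86496488]
 [317.12281689 115.17281995]
 [298.91261411 128.25523205]
 [269.95371989 149.04009764]
 [238.4730308  179.68170338]]
```

View pics/c5.png

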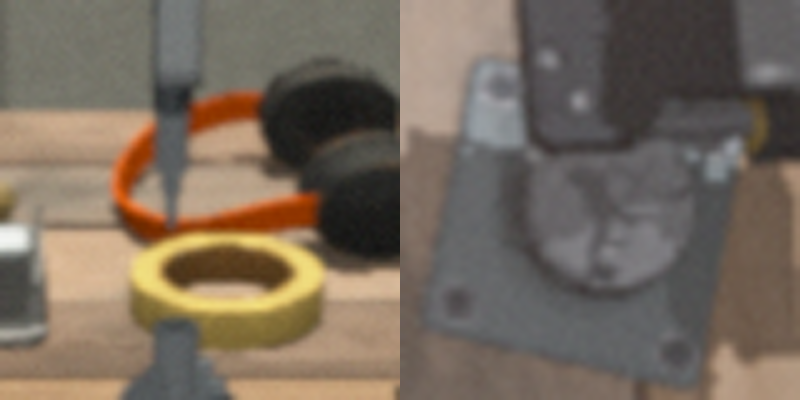

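The tip is at about (172,227) in the left tile and the blank's top is centred near (177,325), so the punch is close to vertical. I'll measure both edge pairs per image row for the lean and the x offset.

```bash
python3 -c "
from h import *
ims=[eyes.get_image('side') for _ in range(4)];a=ims[0]
g=np.mean([cv2.cvtColor(i['color'],cv2.COLOR_RGB2GRAY).astype(float) for i in ims],0)
L=np.mean([i['color'].astype(float) for i in ims],0)
p=manip.state()['eef_pos'];print(p)
def centre(v,x0,w):
    r=L[v,:,:]; d=np.linalg.norm(np.diff(r,axis=0),axis=1)
    x=int(round(x0)); l=np.arange(x-w,x-1);q=np.arange(x+1,x+w)
    f=lambda k:(np.sum((k+.5)*d[k]**3)/np.sum(d[k]**3))
    return f(l),f(q)
for v in list(range(87,101,2)):
    l,r=centre(v,257,7); print('body',v,round(l,2),round(r,2),round((l+r)/2,2))
for v in range(118,130,2):
    l,r=centre(v,256.7,5); print('plunger',v,round(l,2),round(r,2),round((l+r)/2,2))
for v in range(150,160,2):
    l,r=centre(v,257.3,8); print('blank',v,round(l,2),round(r,2),round((l+r)/2,2))
print(proj(a,[p-[0,0,k] for k in (0,.02,.04,.075,.09)]).round(2),proj(a,[[.5112,-.1243,z] for z in (.088,.08)]).round(2))
"
```

```text
[ 0.51196695 -0.12361019  0.23131718]
body 87 253.0 260.89 256.95
body 89 253.03 261.09 257.06
body 91 253.27 261.22 257.24
body 93 252.9 261.25 257.08
body 95 252.77 261.07 256.92
body 97 252.83 261.25 257.04
body 99 252.27 262.44 257.36
plunger 118 252.81 258.91 255.86
plunger 120 253.6 258.54 256.07
plunger 122 253.58 258.51 256.05
plunger 124 254.12 258.53 256.33
plunger 126 254.17 258.51 256.34
plunger 128 254.3 260.66 257.48
blank 150 250.83 260.74 255.78
blank 152 252.08 261.57 256.83
blank 154 252.21 261.58 256.9
blank 156 252.09 261.52 256.81
blank 158 251.35 263.85 257.6
[[257.03  90.81]
 [256.96  99.42]
 [256.89 107.9 ]
 [256.76 122.41]
 [256.71 128.5 ]] [[256.85 149.43]
 [256.82 152.5 ]]
```

The blank's image centre (256.85) matches the axis I solved from the ring grip, (0.5112,−0.1243). The punch leans about 0.5°, tip towards +x, so I'll trim that while lowering to just above the blank.

```bash
python3 -c "
from h import *
go((.5112,-.1243,.19),0)"
```

```text
t 9.9 pos [ 0.512  -0.1236  0.2313] phi -0.008 q [ 0.28  0.24 -0.12  1.85  0.03  1.06 -1.41] F [ 0.3 -0.  -1.8] T [0.04 0.03 0.04] op 0.0154
shift [-0.0008  0.0007  0.0413] turn [-0.0002  0.0002  0.0076]
```

drive_tool --plan '[-0.001, 0.0007, 0.015, 0, -0.008, 0, -0.001, 0.0007, 0.03, 0, -0.008, 0, -0.001, 0.0007, 0.041, 0, -0.008, 0, -0.001, 0.0007, 0.041, 0, -0.008, 0, -0.001, 0.0007, 0.041, 0, -0.008, 0]'

```text
time_s: 10.32
eef_pos: [0.5106, -0.1246, 0.1898]
ee_rot: [-0.0, 1.0, 0.003, -0.005]
force: [0.1, 0.4, -1.1]
opening: 0.015
finger_force: 50.0
```

```bash
python3 -c "
from h import *
a=eyes.get_image('side');a=eyes.get_image('side');a=eyes.get_image('side')
go((.5112,-.1243,.1816),0)
b=eyes.get_image('top')
c=np.hstack([cv2.resize(x['color'][y0:y0+h,x0:x0+h,::-1],(400,400),interpolation=cv2.INTER_CUBIC) for x,x0,y0,h in((a,227,110,60),(b,312,180,60))])
cv2.imwrite('pics/c6.png',c)
p=manip.state()['eef_pos']
q=[p-[0,0,k] for k in (.03,.0936)]+[[.5112,-.1243,.088]]
print((proj(a,q)-[227,110])*400/60);print((proj(b,q)-[312,180])*400/60+[400,0])
"
```

```text
t 10.47 pos [ 0.5114 -0.1248  0.191 ] phi -0.006 q [ 0.28  0.29 -0.12  1.88  0.04  0.98 -1.42] F [-0.   0.2 -0.8] T [ 0.05 -0.   -0.01] op 0.0151
shift [-0.0001 -0.0005  0.0094] turn [0.0001 0.0072 0.0059]
[[200.26585035  68.37948111]
 [198.75937897 237.70497208]
 [199.00961987 262.83673614]]
[[696.29228153 135.46418346]
 [644.74355921 172.04707464]
 [636.15696412 177.58583995]]
```

View pics/c6.png

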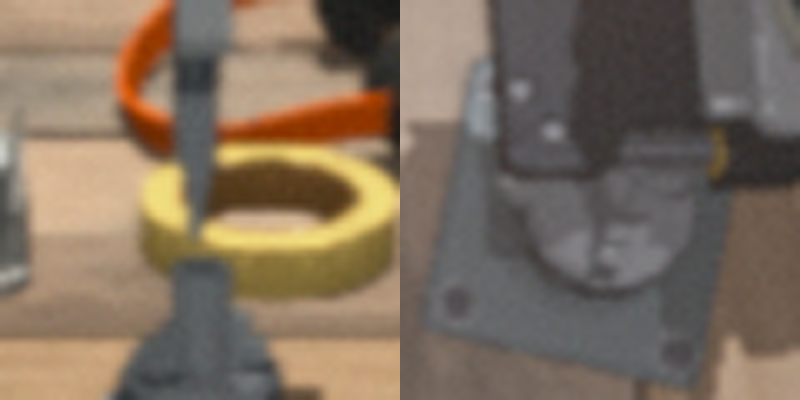

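The tip is at about (197,238) in the left tile, against a blank centre of x≈202, so it is roughly 1 mm off towards +x. The tip is hidden in the top view. I'll measure the edges again before correcting.

```bash
cat > m.py <<'E'
from h import *
def meas(rows,n=6,hw=8):
    ims=[eyes.get_image('side') for _ in range(n)]
    L=np.mean([i['color'].astype(float) for i in ims],0); p=manip.state()['eef_pos']; a=ims[0]; print(p.round(4))
    # steel is grey: saturation (max-min) separates it from wood, tape and orange
    s=L.max(2)-L.min(2)
    for v in rows:
        r=s[v]; x0=257; t=(r[x0-1:x0+1].mean()+max(40,np.median(r[x0-12:x0+12])))/2
        l=x0
        while r[l]<35 and l>240: l-=1
        l+= (35-r[l])/(r[l+1]-r[l])
        q=x0
        while r[q]<35 and q<275: q+=1
        q-= (35-r[q])/(r[q-1]-r[q])
        print(v,round(l,2),round(q,2),'c',round((l+q)/2,2),'w',round(q-l,2))
    print(proj(a,[p-[0,0,k] for k in (.03,.05,.07,.0936)]).round(2).tolist(),proj(a,[[.5112,-.1243,.085]]).round(2))
if __name__=='__main__': meas(list(range(112,146,2))+list(range(150,158,2)))
E
python3 m.py
```

```text
[ 0.5111 -0.1247  0.1906]
112 252.81 261.54 c 257.18 w 8.73
114 252.8 261.75 c 257.28 w 8.95
116 252.8 261.9 c 257.35 w 9.1
118 252.1 261.61 c 256.85 w 9.5
120 251.4 260.05 c 255.73 w 8.65
122 249.9 259.95 c 254.93 w 10.04
124 251.43 259.85 c 255.64 w 8.42
126 252.54 259.87 c 256.21 w 7.33
128 253.16 258.9 c 256.03 w 5.74
130 252.79 258.92 c 255.85 w 6.13
132 252.73 258.55 c 255.64 w 5.83
134 253.43 258.66 c 256.04 w 5.23
136 254.52 258.72 c 256.62 w 4.2
138 254.63 258.52 c 256.57 w 3.88
140 255.08 258.17 c 256.62 w 3.08
142 255.52 257.49 c 256.5 w 1.97
144 255.86 256.01 c 255.93 w 0.15
150 251.8 261.28 c 256.54 w 9.48
152 251.39 261.55 c 256.47 w 10.16
154 251.55 261.58 c 256.57 w 10.03
156 251.45 263.85 c 257.65 w 12.4
[[257.16, 120.46], [257.08, 128.59], [257.01, 136.58], [256.93, 145.85]] [[256.84 150.58]]
```

drive_tool --plan '[0, -0.0005, 0.003, 0, -0.006, 0, 0, -0.0005, 0.006, 0, -0.006, 0, 0, -0.0005, 0.009, 0, -0.006, 0, 0, -0.0005, 0.011, 0, -0.006, 0, 0, -0.0005, 0.011, 0, -0.006, 0]'

```text
time_s: 11.23
eef_pos: [0.5109, -0.1242, 0.179]
ee_rot: [-0.0, 1.0, 0.003, -0.007]
force: [-0.6, 0.2, 1.1]
opening: 0.0154
finger_force: 50.0
```

```bash
python3 -c "
from m import *
go((.5112,-.1243,.1746),0)
meas(list(range(116,122,2))+list(range(138,158,2)),3)
go((.5112,-.1243,.1746),0)"
```

```text
t 11.23 pos [ 0.5109 -0.1242  0.179 ] phi -0.006 q [ 0.28  0.3  -0.12  1.89  0.04  0.96 -1.43] F [-0.6  0.2  1.1] T [ 0.07 -0.03 -0.04] op 0.0154
shift [0.0004 0.0001 0.0044] turn [-0.0001  0.0143  0.0059]
[ 0.511  -0.1242  0.1796]
116 252.73 262.24 c 257.48 w 9.5
118 252.0 262.79 c 257.4 w 10.79
120 251.27 262.46 c 256.86 w 11.19
138 253.73 260.09 c 256.91 w 6.36
140 254.59 259.48 c 257.04 w 4.9
142 255.16 258.45 c 256.8 w 3.29
144 255.49 257.1 c 256.29 w 1.61
146 256.99 256.97 c 256.98 w -0.02
148 254.45 258.32 c 256.39 w 3.87
150 251.83 261.28 c 256.55 w 9.45
152 251.43 261.54 c 256.49 w 10.1
154 251.64 261.54 c 256.59 w 9.9
156 251.43 263.6 c 257.52 w 12.17
[[257.16, 125.06], [257.09, 133.12], [257.02, 141.04], [256.94, 150.22]] [[256.84 150.58]]
t 11.38 pos [ 0.511  -0.1242  0.1796] phi -0.006 q [ 0.28  0.3  -0.12  1.89  0.04  0.96 -1.43] F [-0.   0.3  1.3] T [ 0.08  0.09 -0.03] op 0.015
shift [0.0003 0.0001 0.005 ] turn [-0.      0.0139  0.0058]
```

Light contact, with the spring at about 3 N, i.e. 1–2 mm in. Tip and blank line up in the side view, so I'll press about 5 mm more.

drive_tool --plan '[0, 0, 0.0015, 0, 0, 0, 0, 0, 0.003, 0, 0, 0, 0, 0, 0.0045, 0, 0, 0, 0, 0, 0.005, 0, 0, 0, 0, 0, 0.005, 0, 0, 0]'

```text
time_s: 11.8
eef_pos: [0.5109, -0.1243, 0.1745]
ee_rot: [0.0, 1.0, 0.003, -0.007]
force: [0.7, 0.6, 5.6]
opening: 0.015
finger_force: 50.0
```

```bash
python3 -c "
from m import *
for i in range(4): eyes.get_image('top');go((.5112,-.1243,.1746),0)
a=eyes.get_image('side')
save(a,'f.png',(225,90,290,180),6)
"
```

```text
t 11.85 pos [ 0.511  -0.1242  0.1745] phi -0.006 q [ 0.28  0.31 -0.12  1.9   0.05  0.95 -1.43] F [-0.7 -0.4  4.5] T [0.13 0.05 0.05] op 0.0154
shift [ 0.0002  0.0001 -0.0001] turn [-0.      0.0138  0.0058]
t 11.9 pos [ 0.5109 -0.1242  0.1746] phi -0.006 q [ 0.28  0.31 -0.12  1.9   0.05  0.95 -1.43] F [-0.8  1.   4.4] T [ 0.11  0.09 -0.05] op 0.0152
shift [ 0.0003  0.0001 -0.0001] turn [0.     0.0138 0.0059]
t 11.95 pos [ 0.5109 -0.1243  0.1745] phi -0.006 q [ 0.28  0.31 -0.12  1.9   0.05  0.95 -1.43] F [ 0.1 -0.7  5. ] T [0.09 0.06 0.03] op 0.0154
shift [ 0.0003  0.     -0.0001] turn [0.     0.0139 0.0058]
t 12.0 pos [ 0.5109 -0.1242  0.1745] phi -0.006 q [ 0.28  0.31 -0.12  1.9   0.05  0.95 -1.43] F [-0.2  0.   4.7] T [ 0.09  0.03 -0.02] op 0.0151
shift [ 0.0003  0.0001 -0.0001] turn [-0.      0.0139  0.0058]
```

View pics/f.png

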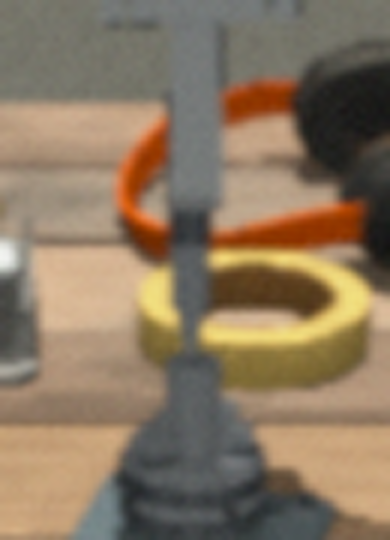

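```bash
python3 -c "
from h import *
L=np.mean([eyes.get_image('side')['color'].astype(float) for _ in range(8)],0)
for v in (115,120,132,135,138,140,142,144,146,148,150,152,154):
    print(v,' '.join('%d/%d'%(x.mean(),x[0]-x[2]) for x in L[v,249:266]))
"
```

```text
115 71/152 69/151 70/146 80/94 99/28 117/0 120/-2 119/-1 120/-2 120/-2 120/-3 122/-1 131/10 147/34 157/52 160/58 161/59
120 79/87 95/49 115/38 115/28 112/6 122/-2 121/-2 119/-1 119/-2 120/-2 120/-2 123/-1 133/8 150/26 163/41 165/45 163/44
132 71/49 67/68 65/83 68/70 79/32 87/1 91/-5 94/-5 93/-4 95/4 117/45 150/96 173/120 177/121 173/120 169/119 166/118
135 178/77 174/94 172/106 166/99 139/65 104/15 93/-4 94/-5 93/-4 89/-1 88/17 89/47 87/64 77/68 71/66 69/66 68/67
138 193/109 195/112 193/112 181/108 147/72 106/18 93/-4 94/-5 94/-5 88/-3 77/9 65/33 58/50 57/56 57/56 57/57 59/57
140 191/112 195/114 194/112 183/109 150/76 109/20 93/-3 94/-4 93/-4 87/-2 76/8 63/33 58/49 59/52 60/52 63/52 62/51
142 148/102 175/117 188/115 190/113 181/110 151/78 108/21 92/-4 93/0 96/17 108/42 134/57 156/60 163/58 164/58 164/58 164/58
144 98/69 103/80 118/89 133/95 143/97 133/76 108/28 95/1 102/13 139/64 171/101 181/107 181/105 179/100 176/96 178/92 179/90
146 91/65 94/69 98/74 99/74 98/73 100/63 97/32 95/6 103/21 132/73 164/110 180/118 185/117 187/117 188/116 188/116 188/116
148 90/57 85/64 89/66 88/63 89/56 91/45 92/22 91/2 91/9 92/29 98/46 103/61 106/74 108/81 116/88 117/89 112/86
150 115/45 101/50 89/51 84/30 85/6 83/-3 78/-4 76/-4 78/-3 77/-4 81/-3 83/2 91/25 99/57 103/76 102/78 100/76
152 132/45 130/44 124/41 108/26 91/3 88/-4 92/-4 93/-4 93/-4 94/-5 92/-6 87/-1 87/18 91/49 94/69 96/73 94/73
154 136/48 136/48 131/45 114/29 93/5 90/-4 94/-5 94/-4 95/-4 94/-4 92/-4 90/1 92/20 100/46 105/61 107/64 104/66
```

Checking against scale (0.415 px/mm), the wide upper part is the finger, not the punch body. The plunger centre is 256.3 and the blank's is 256.85, so the tip sits about 1.3 mm towards +x. I'll lift off, shift −x and measure again.

drive_tool --plan '[0, 0, -0.006, 0, 0, 0, -0.0003, 0, -0.014, 0, 0, 0, -0.001, 0, -0.02, 0, 0, 0, -0.001, 0, -0.02, 0, 0, 0, -0.001, 0, -0.02, 0, 0, 0]'

```text
time_s: 12.87
eef_pos: [0.5101, -0.1243, 0.1948]
ee_rot: [0.0, 1.0, 0.003, -0.007]
force: [0.8, 0.5, -1.7]
opening: 0.0154
finger_force: 50.0
```

```bash
cat > e.py <<'E'
from h import *
def edges(rows,n=8):
    ims=[eyes.get_image('side') for _ in range(n)];a=ims[0]
    L=np.mean([i['color'].astype(float) for i in ims],0);s=L[:,:,0]-L[:,:,2];p=manip.state()['eef_pos']
    for v in rows:
        o=[]
        for d in(-1,1):
            r=np.array([s[v,257+d*k] for k in range(13)]); k=int(np.argmax(r>25))
            h=r[k:k+4].max()/2; k=int(np.argmax(r>h)); o.append(257+d*(k-1+(h-r[k-1])/(r[k]-r[k-1])))
        print(v,round(o[0],2),round(o[1],2),'c',round(sum(o)/2,2),'mm',round((o[1]-o[0])/.415,1))
    print(proj(a,[p-[0,0,k] for k in (0.02,.03,.05,.07,.0936)]).round(2).tolist(),proj(a,[[.5112,-.1243,.085]]).round(2))
    go((.5112,-.1243,.1746),0)
E
python3 -c "
from e import *
edges(list(range(104,138,2))+[151,152,153,154])"
```

```text
104 253.86 262.92 c 258.39 mm 21.8
106 253.95 262.54 c 258.24 mm 20.7
108 253.19 262.54 c 257.86 mm 22.5
110 253.18 262.23 c 257.7 mm 21.8
112 252.69 262.14 c 257.41 mm 22.8
114 252.71 262.16 c 257.44 mm 22.8
116 252.5 261.82 c 257.16 mm 22.4
118 251.02 260.27 c 255.64 mm 22.3
120 253.18 260.0 c 256.59 mm 16.4
122 253.38 259.82 c 256.6 mm 15.5
124 253.23 259.81 c 256.52 mm 15.9
126 252.07 259.82 c 255.95 mm 18.7
128 253.32 260.16 c 256.74 mm 16.5
130 253.09 260.23 c 256.66 mm 17.2
132 253.39 259.71 c 256.55 mm 15.2
134 254.73 259.0 c 256.86 mm 10.3
136 254.9 258.99 c 256.95 mm 9.9
151 252.11 261.57 c 256.84 mm 22.8
152 252.16 261.58 c 256.87 mm 22.7
153 252.2 261.51 c 256.85 mm 22.4
154 252.24 261.49 c 256.86 mm 22.3
[[257.66, 114.92], [257.63, 119.05], [257.55, 127.2], [257.47, 135.23], [257.38, 144.52]] [[256.84 150.58]]
t 13.27 pos [ 0.5101 -0.1242  0.1943] phi -0.006 q [ 0.28  0.28 -0.12  1.88  0.04  0.99 -1.42] F [ 0.4 -1.7 -1.4] T [0.01 0.01 0.02] op 0.0151
shift [0.0014 0.0001 0.0197] turn [-0.0001  0.0143  0.0058]
```

```bash
python3 -c "
from e import *
edges([120,121,122,123,124,127,128,129,130,131,132,133,135,136,137,138,139,140,141,142,143,144],12)"
```

```text
120 250.6 259.96 c 255.28 mm 22.6
121 252.65 259.88 c 256.26 mm 17.4
122 253.06 259.81 c 256.43 mm 16.3
123 253.15 259.81 c 256.48 mm 16.0
124 253.21 259.76 c 256.49 mm 15.8
127 252.58 259.91 c 256.24 mm 17.7
128 253.19 260.13 c 256.66 mm 16.7
129 253.1 260.17 c 256.63 mm 17.0
130 252.88 260.16 c 256.52 mm 17.5
131 252.86 259.9 c 256.38 mm 17.0
132 253.21 259.63 c 256.42 mm 15.5
133 254.05 259.39 c 256.72 mm 12.9
135 254.84 258.84 c 256.84 mm 9.6
136 254.9 259.07 c 256.98 mm 10.0
137 254.85 258.85 c 256.85 mm 9.6
138 254.63 258.67 c 256.65 mm 9.7
139 254.61 258.5 c 256.56 mm 9.4
140 254.92 258.46 c 256.69 mm 8.5
141 255.41 258.47 c 256.94 mm 7.4
142 255.68 258.0 c 256.84 mm 5.6
143 256.2 257.13 c 256.67 mm 2.2
144 257.81 258.89 c 258.35 mm 2.6
[[257.64, 114.83], [257.61, 118.96], [257.53, 127.12], [257.45, 135.15], [257.36, 144.44]] [[256.84 150.58]]
t 13.87 pos [ 0.5101 -0.1243  0.1945] phi -0.006 q [ 0.28  0.28 -0.12  1.88  0.04  0.99 -1.42] F [ 0.3 -0.5 -1.8] T [-0.    0.04 -0.04] op 0.0154
shift [0.0014 0.     0.0198] turn [-0.      0.0141  0.0058]
```

Body centre is about 256.48 and tip about 256.8, so my tilt trim was an overcorrection. The punch is really a parallel offset in the pads. I'll restore a vertical tool and shift −x by 1.4 mm.

drive_tool --plan '[-0.0014, 0, 0, 0, 0.014, 0, -0.0014, 0, 0, 0, 0.014, 0, -0.0014, 0, 0, 0, 0.014, 0]'

```text
time_s: 14.12
eef_pos: [0.5085, -0.1243, 0.1945]
ee_rot: [0.0, 1.0, 0.003, 0.0]
force: [-0.6, 0.1, -1.7]
opening: 0.0152
finger_force: 50.0
```

```bash
python3 -c "
from e import *
edges([121,122,123,124,128,129,130,131,132,133,135,136,137,138,139,140,141,142,143,151,153],12)"
```

```text
121 253.58 260.34 c 256.96 mm 16.3
122 253.53 260.33 c 256.93 mm 16.4
123 253.47 260.3 c 256.88 mm 16.5
124 253.41 260.22 c 256.81 mm 16.4
128 253.5 260.34 c 256.92 mm 16.5
129 253.42 260.37 c 256.9 mm 16.7
130 253.24 260.39 c 256.81 mm 17.2
131 253.19 260.13 c 256.66 mm 16.7
132 253.46 259.88 c 256.67 mm 15.5
133 254.22 259.58 c 256.9 mm 12.9
135 255.0 258.99 c 257.0 mm 9.6
136 255.12 259.12 c 257.12 mm 9.6
137 255.07 258.99 c 257.03 mm 9.4
138 254.82 258.69 c 256.75 mm 9.3
139 254.73 258.5 c 256.61 mm 9.1
140 255.1 258.47 c 256.79 mm 8.1
141 255.55 258.46 c 257.01 mm 7.0
142 255.81 258.0 c 256.91 mm 5.3
143 256.32 257.1 c 256.71 mm 1.9
151 252.11 261.56 c 256.84 mm 22.8
153 252.17 261.51 c 256.84 mm 22.5
[[258.27, 114.85], [258.23, 118.98], [258.15, 127.14], [258.07, 135.16], [257.97, 144.46]] [[256.84 150.58]]
t 14.72 pos [ 0.5087 -0.1242  0.1944] phi -0.006 q [ 0.28  0.27 -0.12  1.89  0.04  0.98 -1.42] F [ 0.2 -0.5 -2.2] T [ 0.03 -0.01  0.01] op 0.015
shift [0.0025 0.0001 0.0198] turn [-0.0001  0.0001  0.0058]
```

Body (256.87), tip (256.85) and blank (256.84) now line up and the tool is vertical. Pressing to half plunger.

drive_tool --plan '[0, 0, 0.006, 0, 0, 0, 0, 0, 0.012, 0, 0, 0, 0, 0, 0.015, 0, 0, 0, 0, 0, 0.018, 0, 0, 0, 0, 0, 0.02, 0, 0, 0]'

```text
time_s: 15.13
eef_pos: [0.5088, -0.1243, 0.1742]
ee_rot: [-0.0, 1.0, 0.003, 0.0]
force: [-0.2, 0.9, 4.5]
opening: 0.0154
finger_force: 50.0
```

drive_tool --plan '[0, 0, 0.0003, 0, 0, 0, 0, 0, 0.0003, 0, 0, 0, 0, 0, 0.0003, 0, 0, 0]'

```text
time_s: 15.38
eef_pos: [0.5089, -0.1243, 0.1744]
ee_rot: [0.0, 1.0, 0.003, 0.0]
force: [-0.7, 0.2, 4.2]
opening: 0.015
finger_force: 50.0
```

```bash
python3 -c "
from e import *
F=[]
for i in range(8): eyes.get_image('top');F.append(manip.state()['force'])
print(np.mean(F,0))
edges([128,131,133,135,137,139,141,143,144,145,146,147,151,153],6)"
```

```text
[-0.03575369 -0.53117088  4.29335796]
128 253.54 260.51 c 257.02 mm 16.8
131 253.19 260.13 c 256.66 mm 16.7
133 253.61 259.93 c 256.77 mm 15.2
135 253.64 260.37 c 257.01 mm 16.2
137 253.72 260.53 c 257.12 mm 16.4
139 253.7 260.52 c 257.11 mm 16.4
141 254.16 259.82 c 256.99 mm 13.6
143 254.92 258.49 c 256.71 mm 8.6
144 255.09 258.39 c 256.74 mm 7.9
145 255.05 258.21 c 256.63 mm 7.6
146 255.07 258.2 c 256.63 mm 7.5
147 255.23 258.21 c 256.72 mm 7.2
151 252.13 261.6 c 256.86 mm 22.8
153 252.21 261.51 c 256.86 mm 22.4
[[258.16, 123.17], [258.12, 127.23], [258.04, 135.25], [257.96, 143.14], [257.87, 152.28]] [[256.84 150.58]]
t 16.08 pos [ 0.5088 -0.1243  0.1742] phi -0.006 q [ 0.28  0.3  -0.12  1.91  0.04  0.93 -1.42] F [ 0.4 -0.4  4.2] T [-0.04 -0.03 -0.  ] op 0.0155
shift [ 0.0024  0.0001 -0.0004] turn [-0.     -0.0001  0.0058]
```

Spring force is about 6 N, so the plunger is 5.6–7 mm in. I'll press slightly further and hand in.

drive_tool --plan '[0, 0, 0.0006, 0, 0, 0, 0, 0, 0.0006, 0, 0, 0, 0, 0, 0.0006, 0, 0, 0, 0, 0, 0.0006, 0, 0, 0]'

```text
time_s: 16.42
eef_pos: [0.5087, -0.1243, 0.1736]
ee_rot: [-0.0, 1.0, 0.003, -0.0]
force: [-0.1, -0.8, 4.9]
opening: 0.0151
finger_force: 50.0
```

```bash
python3 -c "
from h import *
s=manip.state();print(s['force'],s['eef_pos'],s['time_s'])
assert 3.5<s['force'][2]<7
print(manip.finish_job())"
```

```text
[-0.12784274 -0.825619    4.88176663] [ 0.50872292 -0.12425052  0.17356606] 16.4167
the job is handed in; nothing more can be done
None
```

The job is handed in at 16.4 s: the blank is gripped in the chuck, and the punch is held upright on the cross with its plunger about half in (spring about 6.5 N). The side view shows it centred left to right; front to back I could not see it and relied on the gripper's centring.

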